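# Clamp a moulded plate on the measuring fixture with the rail stop

## Robot

A 6-joint arm with a two-finger parallel gripper is mounted at the origin on the work surface. World frame = base frame: x ahead of the robot, y to its left, z up, the work surface at z = 0. Lengths are in m, angles in degrees, forces in N, time in s.
With the tool pointing down it reaches from about 0.25 to 0.725 m from the base axis. Payload 9.7 kg.
Tool frame: the origin (TCP) lies on the centre line of the jaws, within the pads' length; the fingertips stand bot.nose_length ahead of it and the grasp point (between the pads) lies 11 mm behind it (bot.nose_length is the distance from the TCP to the fingertips, in m); z points along the fingers, y is the line along which they close (so a half turn about z gives the same grasp; the last joint's range is limited). The gripper opens to 85 mm and grips with 20 to 120 N. Pads are 22 mm wide; open, the fingers measure 114 mm over their backs; the gripper's body (76 mm by 85 mm) begins 54 mm behind the grasp point. The pads swing forward as they close: fully open they stand 13 mm farther back than shut.
Start: joints at [67.38, 4.979, 10.078, 95.1, 0, 90], TCP at [0.212, 0.508, 0.239] pointing down, gripper open.
Joint ranges: [-179.16, 179.16], [-48.56, 103.87], [-65.8, 70.77], [-126.05, 130.52], [-82.76, 87.17], [-180, 180]. Speed limits (degrees/s): [127.2, 127.2, 147.25, 180, 180, 180].

## Interface

Orientations are given as [roll, pitch, yaw] about the fixed x, y, z axes, in that order (R = Rz(yaw) Ry(pitch) Rx(roll)).
In Python, from workcell import bot gives the robot as it stands. The module is installed in compiled form; this text tells all that it offers.
- The arm moves only by the shell command python3 -m inch 'ROWS' [OPENING] [FORCE]. ROWS is JSON, a list of rows, each a list of 4 numbers: the shift along the world's x, y, z in cm, then the turn about the world's z in degrees. A call has exactly 8 rows; each row is the pose to reach, as a shift and turn from the pose commanded when the call began; what a row does not reach only later rows make up. A row lasts 1/8 s, in which the tool goes at most 62.5 mm and 10.7 degrees, less where a joint would pass 70% of its speed; a pose out of reach is approached as far as the arm can. A call with a gripper value outside its range is refused whole. OPENING is the finger opening in cm, from 0 to 8.54, set as the call begins (- or left out, the last holds). The fingers move at their own pace and stop on an object; FORCE is the grip in N (left out, the last holds). Time passes only in rows, so rows that repeat a pose let the fingers close, or fill a call up. It gives the time, the measured TCP pose, the force, the opening and the grip force at its end, in the units of the state.
- bot.get_obs(): the state, without advancing time (a new reading comes with each control period).
- bot.camera(name): name is "scene" or "top" or "wrist"; returns a dict with "img" (400x640x3 uint8, red, green, blue), "fovy" (degrees; the focal length in pixels is half the picture's height over the tangent of half this angle, whatever the lens; pixels are square), "cx", "cy" (the principal point, pixels), "dist" ([k1, k2, p1, p2, k3] as OpenCV has them; the pictures are not rectified), "R" (3x3) and "t" (3): a world point X has camera coordinates R X + t; the wrist camera has in their place "mount" (4x4, takes a point from camera to tool coordinates, whose origin is the TCP and whose axes are the flange's). Camera axes: x right, y down, z forward; pixel columns grow to the right and rows downward; lengths in m; the calibration is good to about 2 mm. A picture is of the moment at which its call begins: read the wrist's pose just before it. There is no depth.
- bot.job_done(): hands the job in; it is judged then, once.
Trained networks look in a picture, given as the dict that the camera call returned (one of the last four; its "shot" number tells which), for a name from the list of things; names that differ only in an ending like _2 or _b are one class to them, and where a whole thing is asked for, a point or a joint stands for the part that bears it (a point fixed in the world has none). Each returns a list of dicts, best first, with "score" (0 to 1); they miss things now and then, are a little off and sometimes report something else, mostly with a low value. They report only what shows in the picture. A call takes as long as a camera call. They do not tell look-alikes from the thing itself.
- bot.find_in(thing, picture): "point" ([column, row] in pixels, amid what is visible of it).
- bot.landmark_of(thing, picture): "point" ([column, row] in pixels: a listed point, or the origin of a listed thing).
The state is a dict: "time": time; "q": joint angles; "qd": joint speeds; "joint_efforts": joint torques, N m; "ee_pos": TCP position; "tcp_rot": TCP orientation; "wrist_force": force on the tool from outside, world axes, zero at the start; "torque": the same for the moment, N m; "opening": finger opening in m; "grasp_force": force on a finger pad.
Only numpy, scipy, OpenCV 4.12 (cv2) and the standard library are available. Lean on these libraries where they do the work, as an engineer would, in place of code of your own. Each camera call takes 0.05 s, during which the arm holds its last target. There are 200 camera calls.

## Task

Load the red moulded plate onto the black measuring fixture: lay it flat, rib up, on the stage between the fixed fence and the sliding stop, its long side running along the rail. Then slide the stop along the rail until the plate is held snug and square between stop and fence, without forcing it, and after that flip the red cam lever over and all the way down so that the stop is locked. Leave the grey plate and the other things on the table where they are.

Things in the scene. Friction and masses are not known exactly. Their poses are not given: they have to be found in the camera images.
- red_plate: The red moulded plate: loose, 70 (x) x 100 (y) x 10 mm thick, 80 to 170 g, with a darker red upright rib along the middle of its top: 14 mm wide (x), 56 mm long (y), its top 34 mm above the underside. Pinch the rib across its 14 mm. Origin: centre of the underside; z up. It starts flat on the table, left of the fixture, next to a grey one; either may be nearer.
- fixture: The measuring fixture, fixed to the table: black base plate 180 (x) x 310 (y) x 20 mm, its top is the stage. Origin: centre of its underside on the table; x points away from the robot, y along the rail to the robot's left, z up; it may be turned up to 15 degrees. A steel rail (22 mm wide, its top 36 mm above the table) runs along y at x = 62 mm. The stage is free from x = -85 to 35 mm, up to the fence at the left end.
- fence_face (a point): Middle of the inner face of the fence, an aluminium bar across the stage's left end (x = -85 to 27 mm, top 42 mm above the table), at stage level: x = -29, y = 130, z = 20 mm in the fixture's frame; axes as the fixture's. The plate belongs against this face (plate centre then 50 mm from it in y).
- stop_face (a point): Point on the face of the sliding stop that meets the plate: the face of an aluminium arm, 12 mm thick in y, that reaches over the stage from the carriage (x = -78 to 37 mm in the fixture's frame), from 23 to 41 mm above the table. This point lies at x = -30 mm in the fixture's frame, 32 mm above the table; it moves in y with the stop. Face to fence is 183 mm minus the joint value of the stop.
- stop_back (a point): Point on the outer (right, -y) side of the stop's arm, straight behind stop_face: 12 mm behind it, x = -30 mm in the fixture's frame, 32 mm above the table. Push here towards +y to slide the stop, for instance with the shut fingers lowered to the stage. Behind the arm, at x = 37 to 87 mm, sits the carriage, 44 mm long in y, top 65 mm above the table, bearing the lever: keep the hand clear of the lever.
- stop (a joint): Slide of the stop along the rail, in m, 0 to 0.1, growing towards the fence (+y of the fixture); it begins between 0 and 0.04, and reads 0.083 when the 100 mm plate is held between stop and fence. It slides with about 2.5 N of friction while the lever is up and stays where it is left.
- cam_lever (a joint): Angle of the red cam lever on top of the carriage, rad, 0 to 1.9. At 0 it stands leaning 0.33 rad back, away from the robot; at 0.33 it is upright; at 1.9 it lies level, pointing along the fixture's -x towards the robot, on its stop, locking the slide. Starts at 0 to 0.4 and stays where left. Light (0.1 N m) up to 1.2, then up to 0.3 N m till over centre at 1.8.
- lever_grip (a point): Middle of the lever's red grip: 20 mm wide (y), 13 mm thick, 32 mm long along the lever; this point is 68 mm from the axle, and the lever's end is 84 mm from it. The grip can be pinched from above across its 20 mm (fingers closing along the fixture's y) and led round, or pushed over from behind and pressed down.
- lever_axle (a point): Middle of the lever's axle on the carriage: x = 62 mm in the fixture's frame, 58.6 mm above the table, moving with the stop; it does not turn with the lever.
- grey_plate: The grey plate, same shape and size as the red one; leave it alone. Origin: centre of the underside.
- flask: White plastic bottle with a blue cap, 68 mm across, 170 mm tall, beyond the fixture; leave it. Origin: centre of the underside.
- caliper: Steel caliper, about 200 mm long, lying right of the fixture; leave it.
- driver: Screwdriver lying beyond the fixture; leave it.
- gauge_tin: Round steel tin, 56 mm across, 35 mm tall, near the robot on its right; leave it.
- gauge_block: Brass block 35 x 30 x 20 mm near the robot on its left; leave it.
There are look-alikes about, which are no part of the job. Several things look just like the red_plate: the one meant starts farthest to the robot's right.

How it is judged:
By the outcome, as a careful person would: the job done as asked, in the order asked, and still so for the second after the job is handed in, with the robot touching nothing.
It also fails if it takes over 64 s, if anything falls off the work surface, if the arm or the gripper's body presses on something with over 40 N, if the wrist force passes 120 N, or if a joint passes its speed limit or range.

## Working session

There is one attempt and no reset: what is moved stays moved. The work goes in short steps, Python scripts to look and compute and a shell command to move; the robot and the scene stay as the last step left them, time stands still between calls to the robot, and variables do not carry over. Pictures are saved under pics/ and viewed, at most 11 in all, crops included, and the job is handed in when it is done.

```bash
mkdir -p pics
cat > h.py <<'E'
import numpy as np, cv2, json
from workcell import bot
from scipy.spatial.transform import Rotation as Ro
def K(c):
    f=200/np.tan(np.radians(c["fovy"])/2); return np.array([[f,0,c["cx"]],[0,f,c["cy"]],[0,0,1]])
def ext(c,obs=None):
    if "R" in c: return np.array(c["R"]),np.array(c["t"])
    T=np.eye(4); T[:3,:3]=Ro.from_euler('xyz',obs["tcp_rot"],degrees=True).as_matrix(); T[:3,3]=obs["ee_pos"]
    M=np.linalg.inv(T@np.array(c["mount"])); return M[:3,:3],M[:3,3]
def at(c,p,z,obs=None):
    R,t=ext(c,obs); n=cv2.undistortPoints(np.array([[p]],float),K(c),np.array(c["dist"],float))[0,0]
    d=R.T@np.array([n[0],n[1],1]); o=-R.T@t; return o+d*(z-o[2])/d[2]
def pix(c,X,obs=None):
    R,t=ext(c,obs); return cv2.projectPoints(np.array(X,float).reshape(-1,3),cv2.Rodrigues(R)[0],t,K(c),np.array(c["dist"],float))[0].reshape(-1,2)
def save(c,n,crop=None,s=1):
    im=c["img"][:,:,::-1]
    if crop: im=im[crop[1]:crop[3],crop[0]:crop[2]]
    cv2.imwrite(n,cv2.resize(im,None,fx=s,fy=s,interpolation=cv2.INTER_CUBIC))
E
python3 - <<'E'
from h import *
print(bot.nose_length, bot.get_obs())
Z=dict(red_plate=0,grey_plate=0,fixture=0,fence_face=.02,stop_face=.032,stop_back=.032,lever_axle=.0586,flask=0,lever_grip=.12)
for n in("top","scene"):
    c=bot.camera(n); save(c,f"pics/{n}0.png")
    print(n,-np.array(c["R"]).T@c["t"])
    for k,z in Z.items():
        for r in bot.landmark_of(k,c)[:4]: print(k,round(r["score"],2),np.round(r["point"],1),np.round(at(c,r["point"],z),4))
E
```

```text
0.008 {'time': 0.0, 'q': array([6.73794302e+01, 5.01244007e+00, 1.00348900e+01, 9.51006168e+01,
       1.99105797e-03, 9.00008323e+01]), 'qd': array([ 0.02841453, -0.00372623, -0.05785532,  0.11127154,  0.0196574 ,
       -0.00518128]), 'joint_efforts': array([ 9.79873512e-04, -5.20388138e+01,  4.64802253e+01,  1.63606089e-02,
        9.59335011e-05,  2.07424861e-06]), 'ee_pos': array([0.21145038, 0.50748836, 0.23857412]), 'tcp_rot': array([-1.79921833e+02, -1.98992066e-03,  1.57378595e+02]), 'wrist_force': array([ 0.57262009, -0.38116159,  0.18192759]), 'torque': array([-0.0026809 ,  0.0027908 ,  0.03677223]), 'grasp_force': 0.0, 'opening': 0.08531828323378103}
top [0.33721423 0.01677673 1.27674396]
red_plate 0.65 [178.5 292.9] [0.3017 0.4257 0.    ]
red_plate 0.63 [224.2 248. ] [0.4235 0.3023 0.    ]
red_plate 0.6 [162.5 226.5] [0.4837 0.4782 0.    ]
red_plate 0.47 [261.5 270.1] [0.3632 0.1988 0.    ]
grey_plate 0.67 [224.1 185.2] [0.599  0.3073 0.    ]
fixture 0.76 [340.3 213.6] [ 0.5159 -0.0166  0.    ]
fence_face 0.83 [292.5 233.8] [0.4594 0.1133 0.02  ]
fence_face 0.68 [355.3 2
[... 286 characters left out ...]
6  0.    ]
lever_grip 0.73 [352.4 172.4] [ 0.6039 -0.0455  0.12  ]
scene [ 1.17212552 -0.79547761  1.17928338]
red_plate 0.75 [378.1 128.6] [0.4768 0.4816 0.    ]
red_plate 0.7 [332.1 116.4] [0.2943 0.4296 0.    ]
red_plate 0.58 [340.4 146.2] [0.4245 0.3082 0.    ]
grey_plate 0.87 [379.9 167.6] [0.6005 0.305  0.    ]
fixture 0.8 [300.2 209.4] [ 0.5059 -0.0217  0.    ]
fence_face 0.63 [312.7 174.5] [0.4498 0.1131 0.02  ]
stop_face 0.96 [294.1 205.6] [ 0.4986 -0.0426  0.032 ]
stop_back 0.98 [290.7 203. ] [ 0.483  -0.0409  0.032 ]
stop_back 0.63 [334.  275.3] [ 0.755  -0.1722  0.032 ]
lever_axle 0.57 [312.7 214.3] [ 0.5814 -0.0515  0.0586]
lever_grip 0.46 [322.  202.8] [ 0.6073 -0.0403  0.12  ]
```

View pics/top0.png

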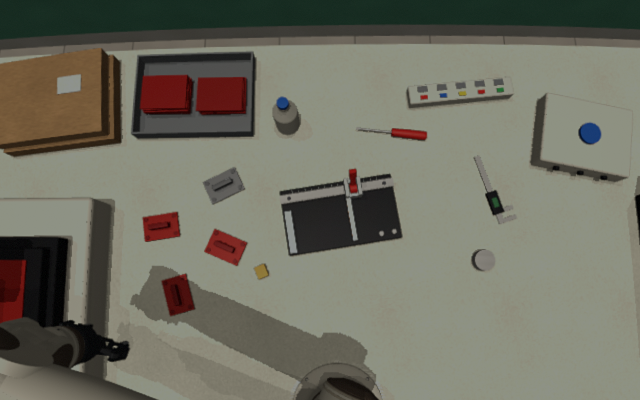

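View pics/scene0.png

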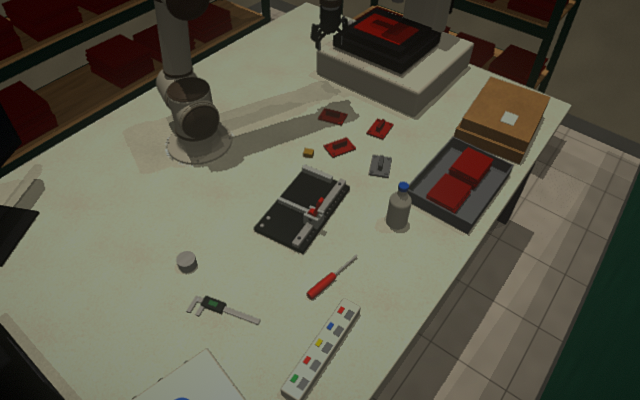

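Candidates for the red plate in the top view are (178,293), (161,227) and (226,247). The tray blocks at (166,94) and (221,95) and the red part on the machine at (8,290) have no rib. The one farthest right on the table is (226,247), next to the grey plate at (224,185). It lies at about (0.424, 0.303). I'll move above it and check from close up.

```bash
python3 -m inch '[[3,-3,0,-10],[7,-7,0,-20],[11,-11,0,-30],[15,-15,0,-40],[18,-18,0,-50],[20,-20,0,-60],[21,-20.5,0,-70],[21,-20.5,0,-80]]' 8.5 40
python3 - <<'E'
from h import *
c=bot.camera("top")
o=bot.get_obs(); w=bot.camera("wrist"); save(w,"pics/w1.png"); print(np.array(w["mount"]).round(3))
for r in bot.landmark_of("red_plate",w)[:4]: print(r["score"],np.round(r["point"]),at(w,r["point"],0,o))
E
```

```text
time: 2.0
ee_pos: [0.4223, 0.302, 0.2392]
tcp_rot: [-180.0, 0.0, 77.0]
wrist_force: [0.7, 0.3, 0.1]
opening: 0.085
grasp_force: 0.0
[[-0.001 -0.957 -0.29   0.074]
 [ 1.    -0.001 -0.    -0.   ]
 [-0.    -0.29   0.957 -0.134]
 [ 0.     0.     0.     1.   ]]
0.88 [320. 168.] [0.42677179 0.30672794 0.        ]
0.56 [192.  96.] [0.29887193 0.42734585 0.        ]
0.55 [333.   3.] [0.48316007 0.48161776 0.        ]
```

View pics/w1.png

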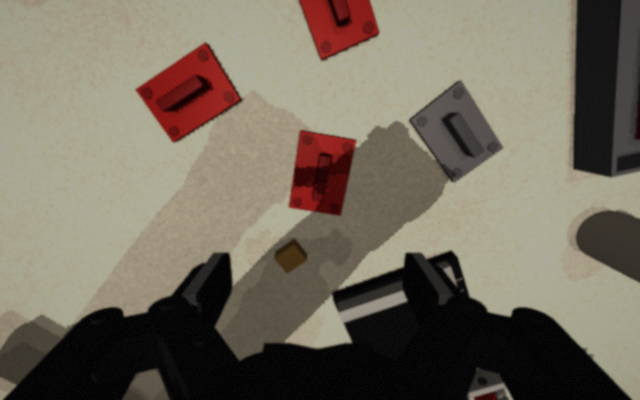

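The wrist view shows the chosen red plate at (322,172), the other reds at (190,92) and (340,20), and the grey plate at (456,131). Of the red ones it is the closest to the fixture, so the choice stands. Next I'll measure yaw and position.

Run:
```python
from h import *
o=bot.get_obs(); w=bot.camera("wrist")
h=cv2.cvtColor(w["img"],cv2.COLOR_RGB2HSV)
m=(((h[...,0]<8)|(h[...,0]>170))&(h[...,1]>150)&(h[...,2]>35)).astype(np.uint8); 
n,l=cv2.connectedComponents(m); k=l[195,325]; mm=(l==k).astype(np.uint8)
ct=max(cv2.findContours(mm,0,1)[0],key=cv2.contourArea)[:,0]
P=np.array([at(w,p,.01,o)[:2] for p in ct]); r=cv2.minAreaRect((P*1000).astype(np.float32)); print(r, cv2.boundingRect(ct))
# fixture from top: dark region
c=bot.camera("top")
for k,z in dict(fixture=0,fence_face=.02,stop_face=.032,stop_back=.032,lever_axle=.0586).items():
    for r in bot.landmark_of(k,c)[:1]: print(k,r["score"],at(c,r["point"],z).round(4))
g=c["img"].max(2); g=((g<60)*255).astype(np.uint8); g[:170]=0;g[265:]=0;g[:,:270]=0;g[:,415:]=0
ct=np.vstack(cv2.findContours(cv2.morphologyEx(g,cv2.MORPH_OPEN,np.ones((3,3))),0,1)[0])[:,0]
P=np.array([at(c,p,.02)[:2] for p in ct]); print(cv2.minAreaRect((P*1000).astype(np.float32)))
save(c,"pics/t1.png",(270,160,415,265),5)
```

```text
((426.25457763671875, 300.5048828125), (98.2640151977539, 67.6190185546875), 66.78726959228516) (289, 131, 67, 85)
fixture 0.77 [ 0.5164 -0.0174  0.    ]
fence_face 0.96 [0.4575 0.1146 0.02  ]
stop_face 0.55 [ 0.4896 -0.0352  0.032 ]
stop_back 0.59 [ 0.4846 -0.0541  0.032 ]
lever_axle 0.55 [ 0.579  -0.0481  0.0586]
((512.2070922851562, -15.43719482421875), (177.70159912109375, 305.5220947265625), 8.764946937561035)
```

View pics/t1.png

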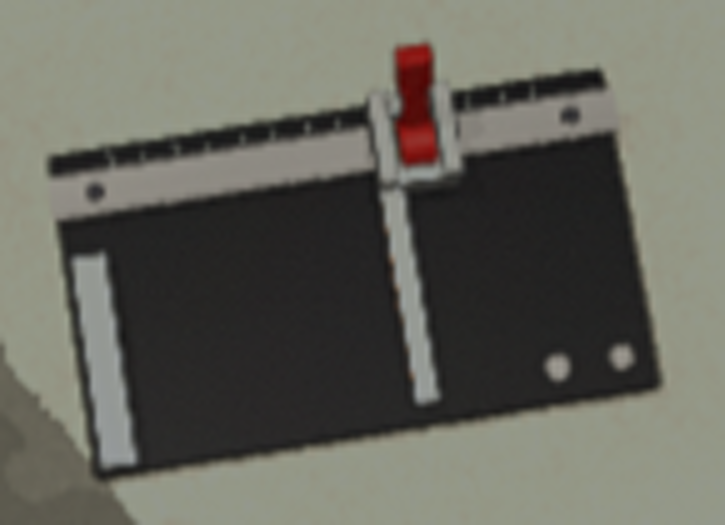

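Fixture yaw comes out at about +8.8°. The plate's long axis is at 66.8°, so I need a tool yaw of about 66.8° to pinch the rib. I'll descend partway and re-check.

```bash
python3 -m inch '[[0.1,0,-3,-5],[0.3,0,-7,-10.5],[0.4,0,-10,-10.5],[0.4,0,-12,-10.5],[0.4,0,-12,-10.5],[0.4,0,-12,-10.5],[0.4,0,-12,-10.5],[0.4,0,-12,-10.5]]' 5 40
python3 - <<'E'
from h import *
o=bot.get_obs(); w=bot.camera("wrist"); save(w,"pics/w2.png")
h=cv2.cvtColor(w["img"],cv2.COLOR_RGB2HSV)
m=(((h[...,0]<8)|(h[...,0]>170))&(h[...,1]>140)&(h[...,2]>25)).astype(np.uint8)
m=cv2.morphologyEx(m,cv2.MORPH_CLOSE,np.ones((9,9)))
cs=[c[:,0] for c in cv2.findContours(m,0,1)[0] if cv2.contourArea(c)>3000]
for ct in cs:
    P=np.array([at(w,p,.01,o)[:2] for p in ct]); print(cv2.minAreaRect((P*1000).astype(np.float32)), cv2.boundingRect(ct))
for r in bot.landmark_of("red_plate",w)[:2]: print(r["score"],r["point"],at(w,r["point"],0,o))
print(o["ee_pos"],o["tcp_rot"])
X=o["ee_pos"].copy()
print(pix(w,[[X[0],X[1],.034],[X[0],X[1],.01]],o))
E
```

```text
time: 3.5
ee_pos: [0.4259, 0.3029, 0.1201]
tcp_rot: [180.0, -0.1, 66.9]
wrist_force: [0.3, 0.3, -0.3]
opening: 0.0499
grasp_force: 0.0
((426.461669921875, 300.50421142578125), (99.10112762451172, 68.42704772949219), 66.89958953857422) (278, 146, 83, 110)
((299.61383056640625, 427.77642822265625), (100.47756958007812, 70.32237243652344), 16.231613159179688) (35, 44, 151, 149)
0.84 [116.1, 123.2] [0.29760788 0.42845655 0.        ]
0.72 [317.4, 199.1] [0.42570516 0.30200436 0.        ]
[0.42586231 0.30290119 0.1200673 ] [ 1.79963405e+02 -5.77897697e-02  6.68823967e+01]
[[317.21412449 210.10378267]
 [317.18123636 201.35477209]]
```

View pics/w2.png

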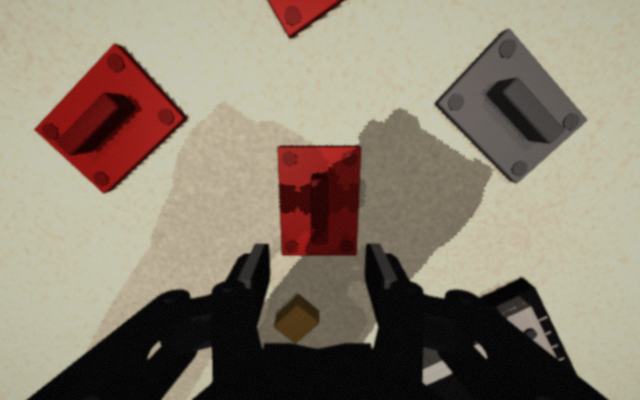

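The rib is at (319,208) and lines up with the fingers. Correction needed is about +1, −2 mm.

```bash
python3 -m inch '[[0.1,-0.2,-2,0],[0.1,-0.2,-5,0],[0.1,-0.2,-8,0],[0.1,-0.2,-9.2,0],[0.1,-0.2,-9.8,0],[0.1,-0.2,-9.8,0],[0.1,-0.2,-9.8,0],[0.1,-0.2,-9.8,0]]' 5 40
python3 -m inch '[[0,0,0,0],[0,0,0,0],[0,0,0,0],[0,0,0,0],[0,0,0,0],[0,0,1,0],[0,0,3,0],[0,0,6,0]]' 0 45
```

```text
time: 4.6
ee_pos: [0.4269, 0.3009, 0.022]
tcp_rot: [180.0, -0.1, 66.9]
wrist_force: [-0.0, 0.5, -0.9]
opening: 0.0499
grasp_force: 0.0
time: 5.6
ee_pos: [0.4259, 0.3003, 0.0814]
tcp_rot: [-179.9, 0.1, 66.9]
wrist_force: [0.3, 0.2, -1.0]
opening: 0.0134
grasp_force: 44.4
```

```bash
python3 -m inch '[[0,-2,5,8],[0.3,-7,10,16],[0.6,-12,15,24],[1,-17,17,32],[1.3,-22,17,32],[1.5,-26,17,32],[1.5,-28,17,32],[1.5,-28,17,32]]'
python3 - <<'E'
from h import *
o=bot.get_obs(); w=bot.camera("wrist"); save(w,"pics/w3.png")
print(o["ee_pos"],o["tcp_rot"],o["q"].round(1))
for k,z in dict(fixture=0,fence_face=.02,stop_face=.032,stop_back=.032,lever_axle=.0586,red_plate=.2).items():
    for r in bot.landmark_of(k,w)[:2]: print(k,r["score"],np.round(r["point"],1),at(w,r["point"],z,o).round(4))
E
```

```text
time: 6.6
ee_pos: [0.4413, 0.0196, 0.2516]
tcp_rot: [180.0, 0.0, 98.7]
wrist_force: [-0.8, 0.1, -1.7]
opening: 0.0133
grasp_force: 44.5
[0.44133869 0.01963289 0.25161332] [1.79996978e+02 1.08878862e-03 9.87395333e+01] [ 2.5 -9.4 -2.5 96.9 -0.  83.8]
fence_face 0.59 [348.7  99.8] [0.4647 0.1123 0.02  ]
lever_axle 0.65 [419.3 249.7] [ 0.578  -0.0475  0.0586]
red_plate 0.61 [316.7 241.7] [0.4426 0.0082 0.2   ]
red_plate 0.43 [421.4 251.6] [0.5158 0.0119 0.2   ]
```

View pics/w3.png

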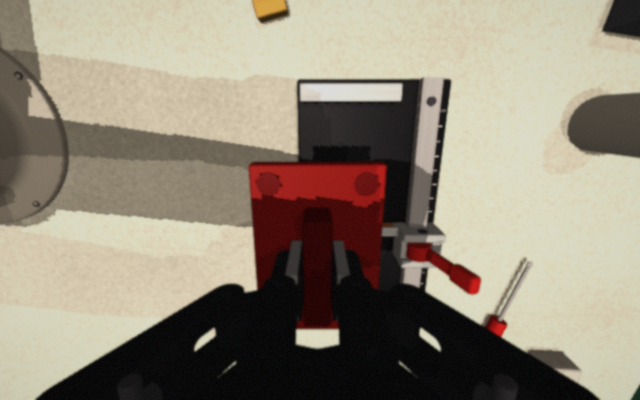

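The fence is at the top, cols 300–403, with its inner edge at about row 101. The base's far-left corner is at (299,80) and its right corner at (450,80). The plate is held at (317,241) and the lever leans back at (419–475, 250–285). I'll fit the fixture pose to the edges.

Run:
```python
from h import *
from scipy.optimize import least_squares
o=bot.get_obs(); w=bot.camera("wrist"); g=cv2.GaussianBlur(w["img"],(3,3),0).astype(float).mean(2)
def sub(v,a,b,sg):
    d=np.diff(v)[a:b]*sg; i=int(np.argmax(d)); 
    e=0
    if 0<i<len(d)-1: e=(d[i-1]-d[i+1])/(2*(d[i-1]-2*d[i]+d[i+1])) if d[i-1]-2*d[i]+d[i+1] else 0
    return a+i+.5+e
E=[] # (pixel, world z, axis, fixture coord)
for u in range(310,400,6): E.append(((u,sub(g[:,u],93,112,-1)),.042,1,.130))
for v in range(85,99,2): E.append(((sub(g[v],395,412,-1),v),.042,0,.027))
for v in range(105,150,5): E.append(((sub(g[v],290,308,-1),v),.02,0,-.09))
for v in range(105,215,6): E.append(((sub(g[v],404,424,1),v),.036,0,.051))
for u in range(310,400,10): E.append(((u,sub(g[:,u],72,86,1)),.042,1,.155))
W=np.array([at(w,e[0],e[1],o)[:2] for e in E])
ax=np.array([e[2] for e in E]); val=np.array([e[3] for e in E])
def res(p):
    a=p[2]; d=W-p[:2]; x=d@[np.cos(a),np.sin(a)]; y=d@[-np.sin(a),np.cos(a)]
    return np.where(ax==0,x,y)-val
r=least_squares(res,[.512,-.0155,.153],loss="soft_l1",f_scale=.001); p=r.x
print(p[:2],np.degrees(p[2])); print((res(p)*1000).round(1))
a=p[2]; F=lambda x,y:p[:2]+x*np.array([np.cos(a),np.sin(a)])+y*np.array([-np.sin(a),np.cos(a)])
print("fence",F(-.029,.13),"target plate",F(-.029,.08),"axle0",F(.062,0))
# plate in hand: rib edges, front edge
h=cv2.cvtColor(w["img"],cv2.COLOR_RGB2HSV); zp=o["ee_pos"][2]-.012
m=(((h[...,0]<8)|(h[...,0]>170))&(h[...,1]>140)&(h[...,2]>40))
f=np.degrees(np.arctan2(*np.array([0,1])))
Rt=Ro.from_euler('xyz',o["tcp_rot"],degrees=True).as_matrix()
for v in (175,190,210,230): 
    c=np.where(m[v,:392])[0]; print(v,[(Rt.T@(at(w,(k,v),zp,o)-o["ee_pos"])*1000).round(1) for k in (c.min(),c.max())])
for u in (260,290,320,350,375):
    c=np.where(m[:,u])[0].min(); print(u,(Rt.T@(at(w,(u,c),zp,o)-o["ee_pos"])*1000).round(1))
```

```text
[ 0.51269619 -0.01469438] 8.566633176538492
[ 0.8  0.7  0.7  0.7  0.7  0.7  0.7  0.7  0.7  0.7  0.7  0.8  0.8  0.8
  0.9 -0.6 -0.3 -0.2  0.   0.1  0.1 -0.   0.3  0.4  0.4  0.7  0.7  0.6
  0.5  0.5  0.4 -0.3 -0.3 -0.3 -0.2 -0.3 -0.4 -0.3 -0.3 -0.3 -0.2  0.7
 -0.1 -0.2 -0.3 -0.2 -0.1 -0.1  0.  -0.1 -6.1 -6.1 -6.  -6.  -5.9 -5.8
 -5.8 -5.7 -5.7]
fence [0.464655   0.10953542] target plate [0.47210297 0.06009326] axle0 [ 0.57400447 -0.00545889]
175 [array([ 43.6, -34.7,  12. ]), array([43.5, 34.7, 12. ])]
190 [array([ 35.8, -34.2,  12. ]), array([35.7, 34.7, 12. ])]
210 [array([ 24.9, -33.9,  12. ]), array([24.8, 34.4, 12. ])]
230 [array([ 13.6, -34.1,  12. ]), array([13.5, 33.5, 12. ])]
260 [ 50.2 -28.7  12. ]
290 [ 50.2 -13.7  12. ]
320 [50.2  1.3 12. ]
350 [50.2 16.3 12. ]
375 [50.2 28.8 12. ]
```

```bash
python3 -m inch '[[1.5,2,-4,0],[3.1,3.9,-9,0],[3.1,3.9,-13,0],[3.1,3.9,-16,0],[3.1,3.9,-18.5,0],[3.1,3.9,-20,0],[3.1,3.9,-20.6,0],[3.1,3.9,-20.95,0]]'
python3 -m inch '[[0,0,0,0],[0,0,0,0],[0,0,0,0],[0,0,0,0],[0,0,0,0],[0,0,0,0],[0,0,0,0],[0,0,0,0]]' 5 40
```

```text
time: 8.0
ee_pos: [0.4729, 0.0598, 0.0422]
tcp_rot: [180.0, -0.0, 98.9]
wrist_force: [0.2, -0.2, -1.4]
opening: 0.013
grasp_force: 44.4
time: 9.0
ee_pos: [0.4725, 0.0597, 0.0418]
tcp_rot: [-180.0, 0.0, 98.9]
wrist_force: [-0.2, 0.8, 1.4]
opening: 0.0498
grasp_force: 0.0
```

```bash
python3 -m inch '[[0,0,3,0],[0,0,8,0],[0.5,-3,12,0],[1.2,-8,13,0],[2,-13,13,-0.3],[2.2,-16,13,-0.3],[2.2,-16,13,-0.3],[2.2,-16,13,-0.3]]' 0 40
python3 - <<'E'
from h import *
o=bot.get_obs(); w=bot.camera("wrist"); save(w,"pics/w4.png")
print(o["ee_pos"],o["tcp_rot"])
p=np.array([.5128,-.0140]);a=np.radians(8.57)
def fx(X): d=X[:2]-p; return (np.array([d@[np.cos(a),np.sin(a)],d@[-np.sin(a),np.cos(a)]])*1000).round(1)
for k,z in dict(fence_face=.02,stop_face=.032,stop_back=.032,lever_axle=.0586,red_plate=.02).items():
    for r in bot.landmark_of(k,w)[:1]: print(k,r["score"],np.round(r["point"],1),fx(at(w,r["point"],z,o)))
print("tcp",fx(o["ee_pos"]))
E
```

```text
time: 10.0
ee_pos: [0.4944, -0.0999, 0.1717]
tcp_rot: [-180.0, -0.0, 98.6]
wrist_force: [0.1, 0.9, -0.3]
opening: 0.0
grasp_force: 0.0
[ 0.49444416 -0.09989542  0.1717077 ] [-1.79988573e+02 -1.89584566e-02  9.85704728e+01]
stop_face 0.87 [319.1 126.9] [-29.3 -20.8]
stop_back 0.78 [319.4 141.4] [-29.  -33.7]
lever_axle 0.64 [425.3 154. ] [ 59.5 -41.8]
red_plate 0.98 [319.5   1.6] [-29.   80.5]
tcp [-31.  -82.2]
```

View pics/w4.png

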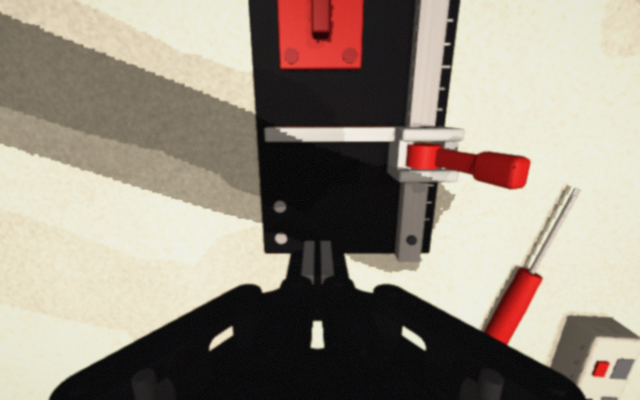

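The stop arm is at row 134 (face y≈−21 mm), and the plate lies square at the fence. I'll lower behind the arm and push.

```bash
python3 -m inch '[[-0.2,1,-4,0],[-0.3,2.2,-8,0],[-0.3,2.2,-11,0],[-0.3,2.2,-13,0],[-0.3,2.2,-13.8,0],[-0.45,3,-13.8,0],[-0.54,3.6,-13.8,0],[-0.6,4.0,-13.8,0]]' 0 40
python3 -m inch '[[-0.1,0.6,0,0],[-0.2,1.2,0,0],[-0.27,1.8,0,0],[-0.36,2.4,0,0],[-0.45,3,0,0],[-0.54,3.6,0,0],[-0.6,3.9,0,0],[-0.6,4,0,0]]'
python3 - <<'E'
from h import *
o=bot.get_obs()
p=np.array([.5128,-.0140]);a=np.radians(8.57)
def fx(X): d=X[:2]-p; return (np.array([d@[np.cos(a),np.sin(a)],d@[-np.sin(a),np.cos(a)]])*1000).round(1)
print("tcp",fx(o["ee_pos"]))
w=bot.camera("wrist")
for k,z in dict(stop_face=.032,stop_back=.032,lever_axle=.0586,red_plate=.02).items():
    for r in bot.landmark_of(k,w)[:1]: print(k,r["score"],np.round(r["point"],1),fx(at(w,r["point"],z,o)))
E
```

```text
time: 11.3
ee_pos: [0.4891, -0.0601, 0.0348]
tcp_rot: [179.9, 0.1, 98.6]
wrist_force: [0.3, -3.4, 2.7]
opening: -0.0001
grasp_force: 1.3
time: 12.3
ee_pos: [0.4824, -0.0201, 0.0337]
tcp_rot: [-180.0, -0.0, 98.6]
wrist_force: [1.1, -1.6, 1.5]
opening: 0.0002
grasp_force: 1.3
tcp [-30.9  -1.5]
stop_face 0.8 [318.5 219.1] [-30.5  22.1]
stop_back 0.95 [317.5 239.5] [-31.   11.1]
lever_axle 0.6 [532.5 289.7] [60.3 -0. ]
red_plate 0.76 [321.3  97.2] [-29.1  79.3]
```

```bash
python3 -m inch '[[-0.03,0.2,0,0],[-0.06,0.4,0,0],[-0.09,0.6,0,0],[-0.1,0.7,0,0],[-0.1,0.7,0,0],[-0.1,0.7,0,0],[-0.1,0.7,0,0],[-0.1,0.7,0,0]]'
python3 -m inch '[[0,0.05,0,0],[0,0.1,0,0],[-0.02,0.1,0,0],[-0.02,0.1,0,0],[-0.02,0.1,0,0],[-0.02,0.1,0,0],[-0.02,0.1,0,0],[-0.02,0.1,0,0]]'
python3 - <<'E'
from h import *
o=bot.get_obs()
print(o["ee_pos"],o["wrist_force"])
p=np.array([.5128,-.0140]);a=np.radians(8.57)
def fx(X): d=X[:2]-p; return (np.array([d@[np.cos(a),np.sin(a)],d@[-np.sin(a),np.cos(a)]])*1000).round(1)
print("tcp",fx(o["ee_pos"]))
w=bot.camera("wrist"); save(w,"pics/w5.png",(220,0,540,240),2.4)
E
```

```text
time: 13.55
ee_pos: [0.4817, -0.0132, 0.034]
tcp_rot: [180.0, -0.0, 98.6]
wrist_force: [-0.5, -0.5, -0.2]
opening: -0.0002
grasp_force: 0.0
time: 14.55
ee_pos: [0.4815, -0.0123, 0.0339]
tcp_rot: [180.0, 0.0, 98.6]
wrist_force: [2.2, -3.2, 1.7]
opening: -0.0001
grasp_force: 1.8
[ 0.48154434 -0.01232458  0.03390589] [ 2.23260879 -3.20157356  1.70701711]
tcp [-30.7   6.3]
```

View pics/w5.png

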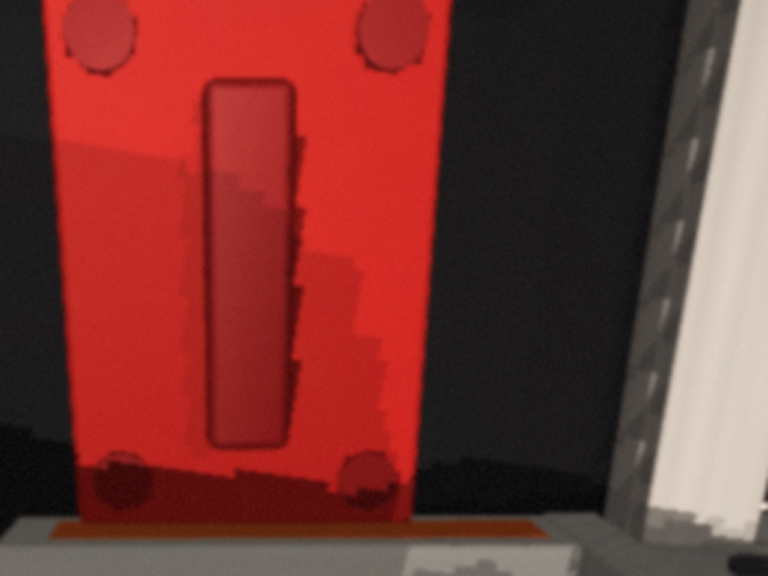

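The plate's near edge (row 520) is about at the stop's face, which has an orange strip. Force is still only friction, so I'll keep going in small steps.

```bash
python3 -m inch '[[0,0.05,0,0],[0,0.05,0,0],[-0.01,0.1,0,0],[-0.01,0.1,0,0],[-0.01,0.1,0,0],[-0.01,0.1,0,0],[-0.01,0.1,0,0],[-0.01,0.1,0,0]]'
python3 -m inch '[[0,0.03,0,0],[0,0.05,0,0],[-0.01,0.05,0,0],[-0.01,0.05,0,0],[-0.01,0.05,0,0],[-0.01,0.05,0,0],[-0.01,0.05,0,0],[-0.01,0.05,0,0]]'
```

```text
time: 15.6
ee_pos: [0.4813, -0.0113, 0.0338]
tcp_rot: [180.0, 0.0, 98.6]
wrist_force: [2.5, -4.6, 2.9]
opening: -0.0
grasp_force: 2.2
time: 16.6
ee_pos: [0.4813, -0.0113, 0.0338]
tcp_rot: [180.0, 0.1, 98.6]
wrist_force: [3.5, -6.7, 2.7]
opening: 0.0003
grasp_force: 3.7
```

```bash
python3 -m inch '[[0,0.03,0,0],[0,0.05,0,0],[-0.01,0.06,0,0],[-0.01,0.06,0,0],[-0.01,0.06,0,0],[-0.01,0.06,0,0],[-0.01,0.06,0,0],[-0.01,0.06,0,0]]'
python3 - <<'E'
from h import *
o=bot.get_obs()
print(o["ee_pos"])
p=np.array([.5128,-.0140]);a=np.radians(8.57)
def fx(X): d=X[:2]-p; return (np.array([d@[np.cos(a),np.sin(a)],d@[-np.sin(a),np.cos(a)]])*1000).round(1)
print("tcp",fx(o["ee_pos"]))
E
```

```text
time: 17.6
ee_pos: [0.4813, -0.0113, 0.0339]
tcp_rot: [180.0, 0.1, 98.5]
wrist_force: [4.4, -9.9, 2.6]
opening: 0.0
grasp_force: 5.5
[ 0.4812584  -0.01125926  0.03385073]
tcp [-30.8   7.4]
```

The arm didn't advance while the push rose to 10 N, so the plate is snug. I'll back off, lift and look.

```bash
python3 -m inch '[[0.1,-0.6,0,0],[0.3,-2,0,0],[0.5,-3.5,4,0],[0.7,-5,9,0],[1,-6.5,14,0],[1,-6.5,16,0],[1,-6.5,16,0],[1,-6.5,16,0]]'
python3 - <<'E'
from h import *
o=bot.get_obs(); w=bot.camera("wrist"); save(w,"pics/w6.png")
p=np.array([.5128,-.0140]);a=np.radians(8.57)
def fx(X): d=X[:2]-p; return (np.array([d@[np.cos(a),np.sin(a)],d@[-np.sin(a),np.cos(a)]])*1000).round(1)
def F(x,y,z): return np.array([*(p+x*np.array([np.cos(a),np.sin(a)])+y*np.array([-np.sin(a),np.cos(a)])),z])
print("tcp",fx(o["ee_pos"]),o["ee_pos"])
for k,z in dict(fence_face=.02,stop_face=.032,stop_back=.032,lever_axle=.0586,red_plate=.02,lever_grip=.12).items():
    for r in bot.landmark_of(k,w)[:1]: print(k,round(r["score"],2),np.round(r["point"],1),fx(at(w,r["point"],z,o)))
for th in (0,.1,.2,.3,.4,.5): f=.33-th; print(th,pix(w,F(.062+.068*np.sin(f),.009,.0586+.068*np.cos(f)),o).round(1),pix(w,F(.062+.084*np.sin(f),.009,.0586+.084*np.cos(f)),o).round(1))
E
```

```text
time: 18.6
ee_pos: [0.4905, -0.0752, 0.1923]
tcp_rot: [-179.9, -0.1, 98.6]
wrist_force: [0.8, -0.0, -0.3]
opening: -0.0001
grasp_force: 0.0
tcp [-31.1 -57.2] [ 0.49053899 -0.07524356  0.1922682 ]
stop_face 0.77 [318.2  98. ] [-30.5  29.8]
stop_back 0.68 [317.5 112. ] [-31.2  17.2]
lever_axle 0.7 [423.4 124.2] [62.1  6.6]
red_plate 0.65 [320.3  36.7] [-28.5  83.9]
lever_grip 0.84 [485.9 124.5] [82.9  8.6]
0 [[490.1 124. ]] [[512.5 124.8]]
0.1 [[481.8 124.1]] [[501.5 125. ]]
0.2 [[472.5 124.2]] [[489.2 125.2]]
0.3 [[462.5 124.3]] [[475.8 125.3]]
0.4 [[452.  124.3]] [[461.7 125.3]]
0.5 [[441.2 124.3]] [[447.2 125.3]]
```

View pics/w6.png

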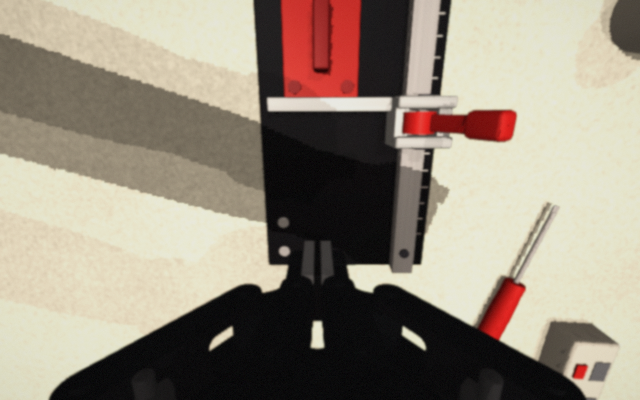

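The stop is tight against the plate at (320,100), and the lever leans back (θ≈0.05) at (410–515,125). I'll go over it to the far side.

```bash
python3 -m inch '[[4,2.4,0,0],[9,5.4,0,0],[13,8,0,0],[15,9,0,0],[15,9,-1,0],[15,9,-4,0],[15,9,-7,0],[15,9,-7.9,0]]'
python3 -m inch '[[-1,-0.15,0,0],[-2,-0.3,0,0],[-3,-0.45,0,0],[-4,-0.6,0,0],[-5,-0.75,0,0],[-6,-0.9,0,0],[-6.9,-1.05,0,0],[-6.9,-1.05,0,0]]'
python3 - <<'E'
from h import *
o=bot.get_obs(); c=bot.camera("scene")
p=np.array([.5128,-.0140]);a=np.radians(8.57)
def fx(X): d=X[:2]-p; return (np.array([d@[np.cos(a),np.sin(a)],d@[-np.sin(a),np.cos(a)]])*1000).round(1)
print("tcp",fx(o["ee_pos"]),o["ee_pos"])
save(c,"pics/s1.png",(240,130,400,280),4)
E
```

```text
time: 19.95
ee_pos: [0.6392, 0.0142, 0.1125]
tcp_rot: [-179.8, -0.0, 98.6]
wrist_force: [-0.5, -0.3, 0.3]
opening: 0.0001
grasp_force: 0.0
time: 20.95
ee_pos: [0.5712, 0.0042, 0.1147]
tcp_rot: [-180.0, -0.0, 98.6]
wrist_force: [-0.0, 0.2, 0.3]
opening: 0.0001
grasp_force: 0.0
tcp [60.5  9.3] [0.57123013 0.00416733 0.11468193]
```

View pics/s1.png

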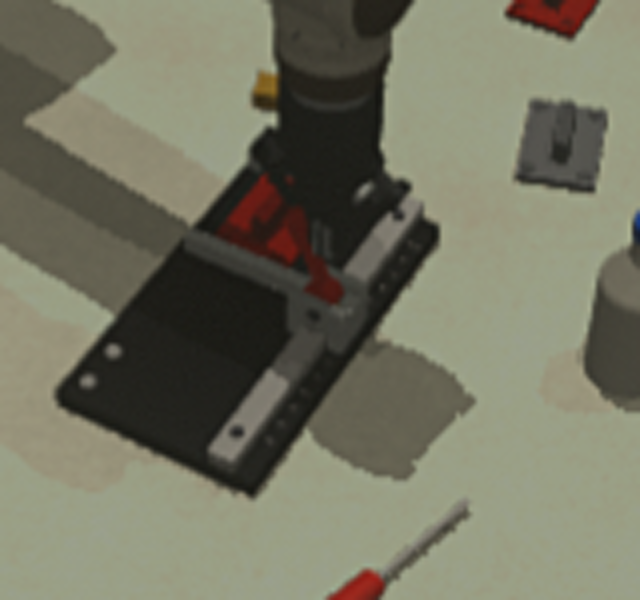

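The lever at (310,260) has been pushed over towards the robot. Next I'll follow its arc and press it down.

```bash
python3 -m inch '[[-0.7,-0.1,0,0],[-1.4,-0.2,0,0],[-2.6,-0.4,-0.6,0],[-3.6,-0.55,-1.9,0],[-4.4,-0.65,-3.0,0],[-5.2,-0.8,-3.9,0],[-5.6,-0.85,-4.2,0],[-5.6,-0.85,-4.2,0]]'
```

```text
time: 22.0
ee_pos: [0.5159, -0.0043, 0.0732]
tcp_rot: [180.0, 0.0, 98.6]
wrist_force: [1.1, -0.1, 3.9]
opening: -0.0002
grasp_force: 1.8
```

```bash
python3 -m inch '[[-0.2,0,-0.1,0],[-0.4,-0.05,-0.3,0],[-0.4,-0.05,-0.5,0],[-0.4,-0.05,-0.6,0],[-0.4,-0.05,-0.6,0],[-0.4,-0.05,-0.6,0],[-0.4,-0.05,-0.6,0],[-0.4,-0.05,-0.6,0]]'
```

```text
time: 23.0
ee_pos: [0.5152, -0.0044, 0.0719]
tcp_rot: [179.5, 0.0, 98.6]
wrist_force: [0.9, 3.3, 32.6]
opening: 0.0001
grasp_force: 16.1
```

A 33 N press gave no further travel, so the lever is on its stop. I'll lift off and check.

```bash
python3 -m inch '[[0,0,1,0],[0,0,4,0],[0,0,8,0],[0.3,-3,13,0],[0.7,-6,13,0],[1,-8,13,0],[1,-8,13,0],[1,-8,13,0]]'
python3 - <<'E'
from h import *
o=bot.get_obs(); w=bot.camera("wrist"); save(w,"pics/w7.png")
p=np.array([.5128,-.0140]);a=np.radians(8.57)
def fx(X): d=X[:2]-p; return (np.array([d@[np.cos(a),np.sin(a)],d@[-np.sin(a),np.cos(a)]])*1000).round(1)
for k,z in dict(fence_face=.02,stop_face=.032,stop_back=.032,lever_axle=.0586,red_plate=.02,lever_grip=.0586).items():
    for r in bot.landmark_of(k,w)[:1]: print(k,round(r["score"],2),np.round(r["point"],1),fx(at(w,r["point"],z,o)))
E
```

```text
time: 24.0
ee_pos: [0.5215, -0.0843, 0.1959]
tcp_rot: [-179.9, -0.0, 98.6]
wrist_force: [-0.3, -0.6, 0.2]
opening: -0.0001
grasp_force: 0.0
stop_face 0.77 [287.   83.2] [-30.6  29.6]
stop_back 0.56 [288.1  94.3] [-29.9  19.8]
lever_axle 0.79 [388.1 107.6] [60.3  7.1]
red_plate 0.79 [287.6  23.9] [-29.6  81.7]
lever_grip 0.95 [313.8 106.6] [-5.1  8.1]
```

View pics/w7.png

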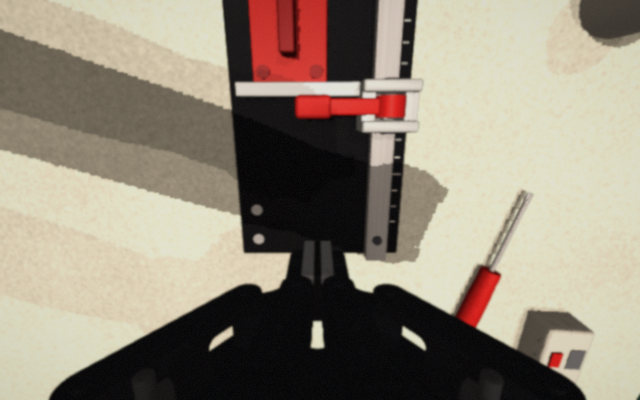

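The lever lies level with its grip at (314,107), x≈−5 mm (−6 expected). The stop is against the plate at row 85, and the robot is clear of everything.

```bash
python3 -c "
from workcell import bot
print(bot.job_done())"
```

```text
the job is handed in; nothing more can be done
None
```

I handed the job in at about 24 s: the red plate lies rib up against the fence, the stop is snug against it (about 10 N push, no further travel), and the cam lever is level on its stop. The hand-in returned no verdict.

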